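Close the specimen pot with its nested lids, then take off only the outer cover

ROBOT

A 6-joint arm with a two-finger parallel gripper is mounted at the origin on a cart in front of the work surface, level with it; the furniture and walls round the work are solid. World frame = base frame: x ahead of the robot, y to its left, z up, the work surface at z = 0. Lengths are in m, angles in rad, forces in N, time in s.
With the tool pointing down it reaches from about 0.15 to 0.775 m from the base axis. Payload 6.1 kg.
Tool frame: the origin (TCP) lies between the finger pads; the fingertips stand 14 mm ahead of it and the grasp point (between the pads) lies 5 mm behind it (ctrl.tips_ahead is the distance from the TCP to the fingertips, in m); z points along the fingers, y is the direction in which the jaws open and shut (so a half turn about z gives the same grasp; the last joint's range is limited). The gripper opens to 85 mm and grips with 20 to 120 N. Pads are 22 mm wide; open, the fingers measure 114 mm over their backs; the gripper's body (76 mm by 85 mm) begins 54 mm behind the grasp point. The pads swing forward as they close: fully open they stand 13 mm farther back than shut.
Start: joints at [-1.106, 0.126, -0.04, 1.405, 0, 1.571], TCP at [0.235, -0.469, 0.245] pointing down, gripper open.
Joint ranges: [-2.72, 2.72], [-0.95, 1.95], [-1.27, 1.35], [-1.78, 2.02], [-1.46, 1.47], [-3.14, 3.14]. Speed limits (rad/s): [2.39, 2.39, 3.01, 3.14, 3.14, 3.14].

INTERFACE

Orientations are given as a unit quaternion [w, x, y, z].
In Python, from station import ctrl, cams gives the robot as it stands.
- The arm moves only by the tool servo_tool, never from a script. Its argument "steps" is a list of rows, each a list of 6 numbers: the shift along the tool's x, y, z in m, then the turn, a rotation vector about the tool's x, y, z in degrees. A call has 1 to 10 rows; each row shifts and turns the commanded pose from where the row before left it, along the tool's axes as they then stand; what a row does not reach is not made up. A row lasts 1/12 s, in which the tool goes at most 41.7 mm and 7.16 degrees, less where a joint would pass 70% of its speed; a pose out of reach is approached as far as the arm can. A call is refused whole if a number of a shift passes 0.0417 or a number of a turn 7.16, either way. A call with a gripper value outside its range is refused whole. "hand" is the opening, from 0 (shut) to 1 (fully open), set as the call begins (left out, the last holds). The fingers move at their own pace and stop on an object; the grip force is fixed at half the most. Time passes only in rows, so rows that do not move let the fingers close. It gives the time, the measured TCP pose, the force and the opening at its end, in the units of the state.
- ctrl.get_obs(): the state, without advancing time (a new reading comes with each control period).
- cams.get_image(name): name is "scene" or "top" or "wrist"; returns (picture, depth): 480x640x3 uint8, red, green, blue; 480x640 float32, m along the optical axis (not along the pixel's ray), 0 where there is no reading.
- cams.calibration(name): a dict with "mtx" (3x3 intrinsics, pixels), "D" ([k1, k2, p1, p2, k3] as OpenCV has them; the pictures are not rectified), "xyz" and "rotation" of the camera in the world. Camera axes: x right, y down, z forward; pixel columns grow to the right and rows downward; lengths in m; the calibration is good to about 2 mm. A picture is of the moment at which its call begins: read the wrist's pose just before it. calibration takes no time and is no camera call; for the wrist camera it gives the pose at the moment of the call.
- ctrl.finish_job(): hands the job in, once; it reports no verdict.
The state is a dict: "time_s": time; "joint_positions": joint angles; "qvel": joint speeds; "joint_efforts": joint torques, N m; "ee_pos": TCP position; "orientation": TCP orientation; "wrist_force": force on the tool from outside, world axes, zero at the start; "moment": the same for the moment, N m; "grip_width": opening from 0.0 (shut) to 1.0 (fully open).
Only numpy, scipy, OpenCV 4.12 (cv2) and the standard library are available. Lean on these libraries where they do the work, as an engineer would, in place of code of your own. Each camera call takes 0.05 s, during which the arm holds its last target.

TASK

The dropper bottle in the open steel pot must be shut away from dust, and the green outer cover is then wanted for washing. Carry the nested pair of lids to the pot together by the black knob of the inner lid and lower them on, without dropping them and without parting them before the inner lid is fully home in the pot's mouth; then lift the green cover off alone, leaving the inner lid shut and undisturbed and the other things on the bench where they are. Finish while still holding the cover level in the gripper, its lower edge a good 8 cm or more above the pot's rim.

Things in the scene. Friction and masses are not known exactly. Their poses are not given: they have to be found in the camera images.
- pot: open round steel pot, 94 mm across, 90 mm high, wall 5 mm (mouth 84 mm wide), inner floor 5 mm up; it stands firmly and cannot be shifted. Origin: centre of its underside, z up
- pot_mouth (a point): centre of the pot's mouth, level with the rim, 90 mm above the pot's origin
- inner_lid: white inner lid, loose, 130 g. Origin: centre of its underside, z up. Tapered black plug 72 to 78 mm wide, 8 mm deep; flange 94 mm wide, z = 8 to 13 mm; stem 14 mm thick; round black knob 22 mm thick, z = 42 to 68 mm. It starts lying on its plug on the worktop, green cover on it. Home in the pot, its flange lies on the rim and its origin 8 mm below the rim
- knob (a point): point on the knob's axis at mid height of the black knob, 56 mm above the inner lid's origin
- outer_cover: green cover, loose, 110 g, 108 mm wide. Origin: centre, level with the skirt's lower edge; plate z = 11 to 16 mm; round collar 52 mm wide outside, hole 38 mm, z = 16 to 36 mm. It only lies on the inner lid's flange (4 mm play, not locked), its origin 2 mm above the inner lid's, the knob standing 4 to 30 mm above the collar: lifting the knob lifts both, lifting the collar lifts the cover alone
- collar (a point): point on the collar's axis at mid height of the collar, 26 mm above the cover's origin, 10 mm below the collar's top
- dropper: small white dropper bottle, 26 mm wide, 68 mm high, standing in the pot, loose. Origin: centre of its underside
- beaker_pp: bystander: translucent plastic beaker, 51 mm wide, 52 mm high, loose. Origin: centre of its underside
- reagent_e: bystander: brown bottle with a yellow cap, 44 mm wide, 90 mm high, loose. Origin: centre of its underside
- slide_box: bystander: blue box, 57 x 87 x 32 mm, loose. Origin: centre of its underside

How it is judged:
On the way, in this order (a step that is already met when the one before it is completed fails the run):
1. the nested lids are carried together, off the worktop, by the knob (z of outer_cover in the frame of inner_lid below 0.006 m and horizontal distance between outer_cover and inner_lid below 0.01 m and height (world z) of inner_lid above 0.03 m and contact force between the fingers and inner_lid above 0.5 N), for 0.2 s.
2. the inner lid is home in the pot's mouth with the cover on it, and the knob is let go (z of inner_lid in the frame of pot between 0.078 and 0.0845 m and horizontal distance between inner_lid and pot below 0.005 m and angle between inner_lid's own z axis and vertical below 0.05 rad and z of outer_cover in the frame of inner_lid below 0.006 m and horizontal distance between outer_cover and inner_lid below 0.01 m and contact force between the fingers and inner_lid below 0.1 N), for 0.2 s.
3. the cover alone is lifted clear of the knob, the inner lid still home (z of inner_lid in the frame of pot between 0.078 and 0.0845 m and horizontal distance between inner_lid and pot below 0.005 m and angle between inner_lid's own z axis and vertical below 0.05 rad and z of outer_cover in the frame of pot above 0.164 m), for 0.2 s.
At the end, for the whole second after the job is handed in: Inner lid home in the pot (centred within 5 mm, down within 2.5 mm, level) and at rest; the gripper holds the green cover still and level (20 degrees), clear of pot and lid, its skirt 74 mm or more above the rim; dropper bottle stands in the pot, bystanders within 20 mm of their places (all of step 3 and angle between outer_cover's own z axis and vertical below 0.35 rad and contact force between the fingers and outer_cover above 0.5 N and contact force between each of outer_cover, the fingers and inner_lid below 0.05 N and contact force between outer_cover and pot below 0.05 N and linear speed of outer_cover below 0.05 m/s and linear speed of inner_lid below 0.02 m/s and horizontal distance between dropper and pot below 0.035 m and height (world z) of dropper below 0.012 m and angle between dropper's own z axis and vertical below 0.2 rad and distance of each of beaker_pp, reagent_e, slide_box from where it was at the start of the episode below 0.02 m); the arm keeps its last pose, push and grip.
It fails at once if the cover is parted from the inner lid (raised more than 10 mm off it, or slid off sideways) while the inner lid is not home in the pot ((z of outer_cover in the frame of inner_lid above 0.012 m or horizontal distance between outer_cover and inner_lid above 0.03 m) and (z of inner_lid in the frame of pot above 0.087 m or horizontal distance between inner_lid and pot above 0.01 m)).
It fails at once if the lids are dropped: falling with no finger on them while not home (contact force between the fingers and inner_lid below 0.02 N and contact force between the fingers and outer_cover below 0.02 N and linear speed of inner_lid above 0.4 m/s).
It fails at once if the beaker, brown bottle or blue box is knocked over or pushed away (20 mm) (distance of any of beaker_pp, reagent_e, slide_box from where it was at the start of the episode above 0.02 m or angle between any of beaker_pp, reagent_e, slide_box's own z axis and vertical above 0.4 rad).
It fails at once if the dropper bottle in the pot is knocked over (angle between dropper's own z axis and vertical above 0.4 rad).
It also fails if it takes over 56 s, if anything falls off the work surface, if the arm or the gripper's body presses on something with over 40 N, if the wrist force passes 120 N, or if a joint passes its speed limit or range.

## Working session

There is one attempt and no reset: what is moved stays moved. The work goes in short steps, Python scripts to look and compute and a tool call to move; the robot and the scene stay as the last step left them, time stands still between calls to the robot, and variables do not carry over. Pictures are saved under pics/ and viewed, and the job is handed in when it is done.

Besides the shell and the picture viewer there is one more tool, called after "Request:" as a command line: name --pt "numbers of a row" for each row, then --argument value for the rest. servo_tool: Moves the arm, as the interface text tells. Its arguments: {"type":"object","properties":{"steps":{"type":"array"},"hand":{"type":"number"}},"required":["steps"]}

```bash
ls; mkdir -p pics
cat > h.py <<'E'
import numpy as np, cv2
from station import ctrl, cams
def snap(n,f):
    c=cams.calibration(n); im,d=cams.get_image(n)
    cv2.imwrite('pics/'+f+'.png',im[:,:,::-1]); np.savez('pics/'+f+'.npz',im=im,d=d,mtx=c['mtx'],D=c['D'],xyz=c['xyz'],R=c['rotation'])
    return im,d,c
def cloud(f):
    z=np.load('pics/'+f+'.npz'); d=z['d']; h,w=d.shape
    u,v=np.meshgrid(np.arange(w),np.arange(h))
    p=cv2.undistortPoints(np.stack([u.ravel(),v.ravel()],1).astype(np.float64).reshape(-1,1,2),z['mtx'],z['D']).reshape(-1,2)
    P=np.c_[p,np.ones(len(p))]*d.reshape(-1,1)
    R=np.array(z['R']); 
    if R.shape!=(3,3):
        from scipy.spatial.transform import Rotation as Ro
        R=Ro.from_quat(np.r_[R[1:],R[0]]).as_matrix()
    return (P@R.T+z['xyz']).reshape(h,w,3),z['im'],d
E
python3 - <<'E'
from h import *
print(ctrl.get_obs())
for n in ['scene','top','wrist']:
    im,d,c=snap(n,n+'0'); print(n,c)
E
```

```text
pics
{'time_s': 0.0, 'joint_positions': array([-1.10598085e+00,  1.26365721e-01, -4.06236990e-02,  1.40539820e+00,
        8.66752375e-06,  1.57078204e+00]), 'qvel': array([-0.00145486, -0.00011068, -0.00030012, -0.00160396,  0.0005115 ,
       -0.00125074]), 'joint_efforts': array([-5.52024067e-04, -4.35913002e+01,  3.52924347e+01,  1.75395445e-02,
       -2.50990034e-06, -6.32268744e-07]), 'ee_pos': array([ 0.23516129, -0.46894715,  0.24452876]), 'orientation': array([-7.75252991e-04,  9.73112711e-01,  2.30328068e-01, -1.79031062e-04]), 'wrist_force': array([ 0.66690524,  0.11623642, -0.0311025 ]), 'moment': array([ 0.03083929, -0.07645402,  0.111881  ]), 'grip_width': 0.9976407917433868}
scene {'mtx': array([[596.11499569,   0.        , 319.71597501],
       [  0.        , 596.11499569, 234.0919219 ],
       [  0.        ,   0.        ,   1.        ]]), 'D': array([-0.05972681,  0.        ,  0.        ,  0.        ,  0.        ]), 'xyz': array([0.14776077, 0.5204636 , 0.50752578]), 'rotation': array([ 0.13546298, -0.25215593,  0.83430472, -0.47117173])}
top {'mtx': array([[546.93770323,   0.        , 317.85902555],
       [  0.        , 546.93770323, 227.97931661],
       [  0.        ,   0.        ,   1.        ]]), 'D': array([-0.00666614,  0.        ,  0.        ,  0.        ,  0.        ]), 'xyz': array([ 0.37015997, -0.08632169,  1.02631037]), 'rotation': array([-0.07660912,  0.74730043, -0.65624343,  0.07083558])}
wrist {'mtx': array([[345.5647538 ,   0.        , 322.22641907],
       [  0.        , 345.5647538 , 238.19713669],
       [  0.        ,   0.        ,   1.        ]]), 'D': array([0.00019533, 0.        , 0.        , 0.        , 0.        ]), 'xyz': array([ 0.29769479, -0.43746151,  0.37329346]), 'rotation': array([ 0.11673698,  0.84315464, -0.51976071, -0.07288032])}
```

View pics/scene0.png

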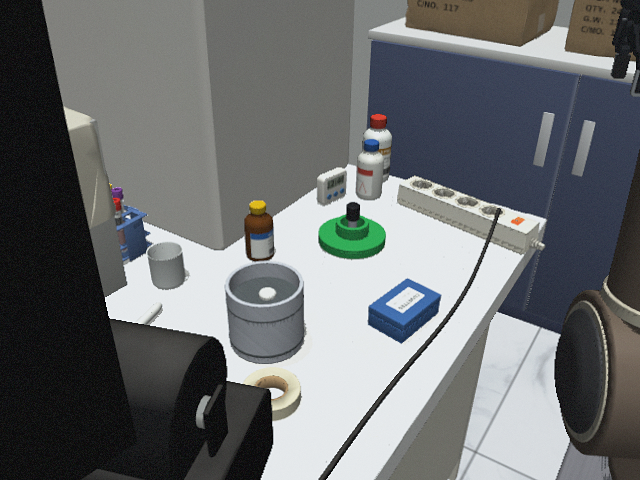

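View pics/top0.png

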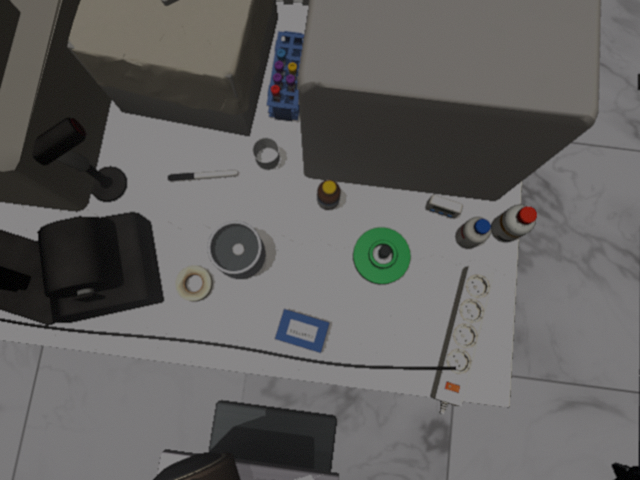

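View pics/wrist0.png

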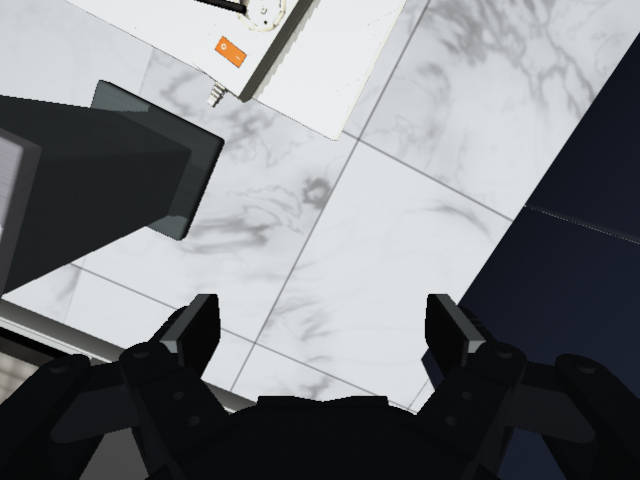

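The scene view shows the pot at (265,312) with the dropper inside and the green lids at (352,237). In the top view the lids are at (382,255), the pot at (237,250), the bottle at (329,193), the box at (302,330) and the beaker at (266,153). A tall pillar stands behind the lids. Next I'll measure.

```bash
cat > fit.py <<'E'
from h import *
from scipy.optimize import least_squares
def circ(P):
    r=least_squares(lambda q:np.hypot(P[:,0]-q[0],P[:,1]-q[1])-q[2],[*P[:,:2].mean(0),.04],loss='soft_l1',f_scale=.002).x
    return r
E
python3 - <<'E'
from fit import *
for f in ['top0','scene0']:
    C,im,d=cloud(f); r,g,b=[im[...,i].astype(int) for i in range(3)]
    print(f, 'table z', [C[v,u].round(3) for v,u in ([(300,240),(230,300)] if f=='top0' else [(300,340)])])
    m=(g>r+40)&(g>b+40)&(d>0)&(C[...,2]<.08)&(C[...,2]>0)
    P=C[m]; print('green n',m.sum(), P.min(0).round(4),P.max(0).round(4))
    # plate top and collar top
    for lo,hi in [(.010,.025),(.03,.045)]:
        Q=P[(P[:,2]>lo)&(P[:,2]<hi)]; print(lo,len(Q),np.median(Q[:,2]) if len(Q) else None,(Q[:,:2].max(0)+Q[:,:2].min(0))/2, np.ptp(Q[:,:2],axis=0))
    # steel rim
    if f=='top0':
        box=np.zeros_like(m); box[210:290,195:280]=1
    else:
        box=np.zeros_like(m); box[255:360,215:312]=1
    R=C[box&(d>0)&(C[...,2]>.08)&(C[...,2]<.097)&(C[...,0]>.05)]; print('rim',len(R),circ(R),np.median(R[:,2]))
    if f=='top0':
        for nm,(u,v) in dict(bottle=(329,188),box=(302,330),beaker=(266,150),knob=(386,252),pillar=(450,80),pilledge=(305,85),drop=(238,249)).items(): print(nm,C[v,u].round(3))
        for s in [(310,180),(400,188),(500,195),(520,190),(310,100)]: print(s,C[s[1],s[0]].round(3))
    K=C[(C[...,2]>.058)&(C[...,2]<.08)&(np.hypot(C[...,0]-P[:,0].mean(),C[...,1]-P[:,1].mean())<.03)]
    print('knob',len(K),K.mean(0) if len(K) else '', K.min(0),K.max(0))
E
```

```text
top0 table z [array([0.432, 0.062, 0.001]), array([ 0.579, -0.03 , -0.002])]
green n 1990 [ 0.4954 -0.2406  0.011 ] [ 0.5996 -0.1366  0.0439]
0.01 1744 0.017797057656840587 [ 0.5474915  -0.18861105] [0.1041532  0.10406838]
0.03 243 0.03761165105080577 [ 0.54876903 -0.18818112] [0.0507299  0.05015756]
rim 550 [0.51635127 0.07453602 0.04421662] 0.08905496554763337
bottle [ 0.642 -0.076  0.091]
box [ 0.391 -0.06   0.032]
beaker [0.728 0.058 0.004]
knob [ 0.545 -0.191  0.065]
pillar [ 0.7   -0.207  0.42 ]
pilledge [ 0.678 -0.034  0.405]
drop [0.516 0.07  0.07 ]
(310, 180) [ 0.68  -0.036 -0.001]
(400, 188) [ 0.677 -0.208  0.031]
(500, 195) [ 0.676 -0.385  0.069]
(520, 190) [ 0.714 -0.446 -0.003]
(310, 100) [ 0.676 -0.04   0.368]
knob 121 [ 0.547592   -0.18776903  0.06710099] [ 0.53755312 -0.198199    0.05813085] [ 0.5580698  -0.17709124  0.07198429]
scene0 table z [array([ 0.481, -0.049,  0.   ])]
green n 1908 [ 4.924e-01 -2.628e-01  3.000e-04] [ 0.5998 -0.1333  0.0392]
0.01 1409 0.017437976402669753 [ 0.54610314 -0.18918347] [0.10739513 0.11177075]
0.03 259 0.036574804428154084 [ 0.54597261 -0.18844577] [0.05019498 0.05196098]
rim 1476 [0.51413151 0.07428428 0.04420048] 0.08730889867223013
knob 136 [ 0.54465063 -0.18628246  0.06485714] [ 0.5352502  -0.19896837  0.05827341] [ 0.55632152 -0.17856419  0.06919803]
```

Request:
servo_tool --pt "0 0 0 0 0 -7.1" --pt "0 0 0 0 0 -7.1" --pt "0 0 0 0 0 -7.1" --pt "0 0 0 0 0 -7.1" --pt "0 0 0 0 0 -7.1" --pt "0 0 0 0 0 -7.1" --pt "0 0 0 0 0 -7.1" --pt "0 0 0 0 0 -7.1" --pt "0 0 0 0 0 -6.5" --pt "0 0 0 0 0 0" --hand 1

```text
time_s: 0.98
ee_pos: [0.2353, -0.4691, 0.245]
orientation: [-0.0, 0.707, 0.708, 0.0]
wrist_force: [0.4, -0.2, 0.9]
grip_width: 0.998
```

```bash
python3 -c "
from h import *
from scipy.spatial.transform import Rotation as Ro
o=ctrl.get_obs();q=o['orientation'];print(o['ee_pos'],o['joint_positions'],ctrl.tips_ahead);print(Ro.from_quat(np.r_[q[1:],q[0]]).as_matrix().round(3))"
```

```text
[ 0.23525346 -0.46914775  0.24495253] [-1.10598292e+00  1.26055699e-01 -4.00534445e-02  1.40537642e+00
 -1.42081685e-05  4.63242492e-01] 0.014
[[-0.002  1.    -0.   ]
 [ 1.     0.002  0.001]
 [ 0.001 -0.    -1.   ]]
```

Request:
servo_tool --pt "0.033 0.0385 0 0 0 0" --pt "0.033 0.0385 0 0 0 0" --pt "0.033 0.0385 0 0 0 0" --pt "0.033 0.0385 0 0 0 0" --pt "0.033 0.0385 0 0 0 0" --pt "0.033 0.0385 0 0 0 0" --pt "0.033 0.0385 0 0 0 0" --pt "0.033 0.0385 0 0 0 0" --pt "0 0 0 0 0 0" --pt "0 0 0 0 0 0"

```text
time_s: 1.82
ee_pos: [0.49, -0.2509, 0.2446]
orientation: [-0.001, 0.707, 0.707, -0.0]
wrist_force: [0.1, -0.2, 0.7]
grip_width: 1.003
```

Run:
```python
from fit import *
o=ctrl.get_obs();print(o['ee_pos'],o['joint_positions'].round(2))
im,d,c=snap('wrist','w1'); print(c['xyz'],c['rotation'])
C,im,d=cloud('w1'); r,g,b=[im[...,i].astype(int) for i in range(3)]
m=(g>r+40)&(g>b+40)&(d>0); P=C[m]; print(m.sum(),np.percentile(P,[1,50,99],axis=0).round(4))
for lo,hi in [(.010,.025),(.03,.045)]:
    Q=P[(P[:,2]>lo)&(P[:,2]<hi)]; print(lo,len(Q),np.median(Q[:,2]),(Q[:,:2].max(0)+Q[:,:2].min(0))/2, np.ptp(Q[:,:2],axis=0))
K=C[(C[...,2]>.06)&(C[...,2]<.08)&(np.hypot(C[...,0]-.547,C[...,1]+.188)<.03)]
print('knob',len(K),np.median(K,axis=0), np.percentile(K,[2,98],axis=0))
```

```text
[ 0.4899653  -0.25093008  0.24462162] [-0.47  0.18  0.02  1.41 -0.    1.1 ]
[ 0.49070331 -0.18110295  0.37333374] [ 1.37436982e-01  9.90510248e-01  6.07026015e-04 -3.94385378e-04]
8046 [[ 0.497  -0.2394  0.0163]
 [ 0.5446 -0.1855  0.0183]
 [ 0.5971 -0.1392  0.0391]]
0.01 6819 0.018172715883772006 [ 0.54724167 -0.18954984] [0.10624618 0.10645218]
0.03 1182 0.03788233842737482 [ 0.54759133 -0.1894021 ] [0.05215728 0.05180012]
knob 524 [ 0.54677209 -0.18974467  0.06789778] [[ 0.53732118 -0.1990586   0.06239777]
 [ 0.55662014 -0.17988106  0.06959852]]
```

View pics/w1.png

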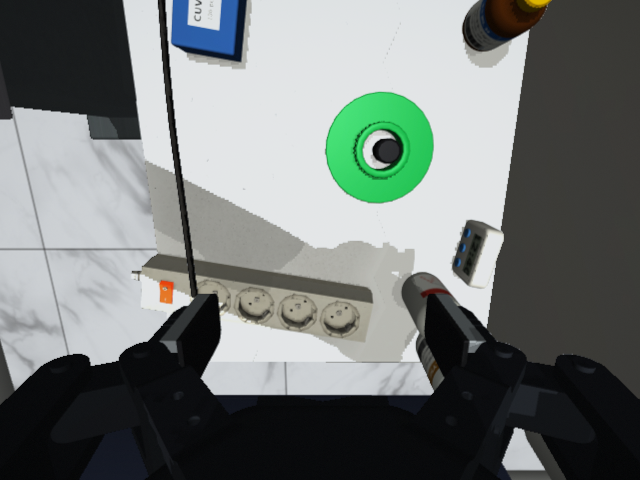

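The wrist view shows the lid pair at (380,147) with the knob at (387,152). That puts the knob axis at about (0.547, -0.1895). I'll move over it and descend partway.

Request:
servo_tool --pt "0.031 0.0285 0 0 0 0" --pt "0.0305 0.0285 0 0 0 0" --pt "0 0 0.03 0 0 0" --pt "0 0 0.04 0 0 0" --pt "0 0 0.04 0 0 0" --pt "0 0 0.03 0 0 0" --pt "0 0 0 0 0 0" --pt "0 0 0 0 0 0" --pt "0 0 0 0 0 0"

```text
time_s: 2.62
ee_pos: [0.5458, -0.1929, 0.1075]
orientation: [0.001, 0.708, 0.706, 0.0]
wrist_force: [0.4, 0.4, 0.8]
grip_width: 0.997
```

Run:
```python
from fit import *
o=ctrl.get_obs();print(o['ee_pos'])
im,d,c=snap('wrist','w2')
C,im,d=cloud('w2'); r,g,b=[im[...,i].astype(int) for i in range(3)]
m=(g>r+40)&(g>b+40)&(d>0); P=C[m]
for lo,hi in [(.010,.025),(.03,.045)]:
    Q=P[(P[:,2]>lo)&(P[:,2]<hi)]; print(lo,len(Q),np.median(Q[:,2]),(Q[:,:2].max(0)+Q[:,:2].min(0))/2, np.ptp(Q[:,:2],axis=0))
K=C[(C[...,2]>.066)&(C[...,2]<.072)&(np.hypot(C[...,0]-.547,C[...,1]+.188)<.03)]
print('knob',len(K),np.median(K,axis=0), np.percentile(K,[2,98],axis=0))
```

```text
[ 0.5457749  -0.1929378   0.10748616]
0.01 13999 0.01812248125304869 [ 0.54745308 -0.18930285] [0.10668239 0.10703332]
0.03 2275 0.037907672805233356 [ 0.54751146 -0.18898823] [0.05261336 0.05166941]
knob 1189 [ 0.54750367 -0.1887938   0.06788527] [[ 0.53804468 -0.1985535   0.06625294]
 [ 0.55691413 -0.17975882  0.06921935]]
```

View pics/w2.png

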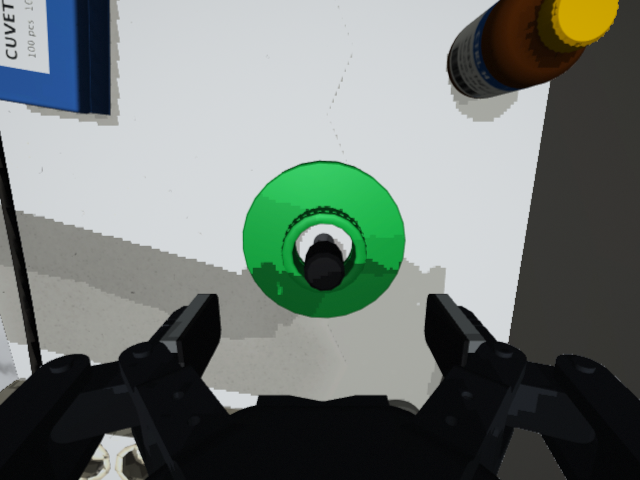

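The knob shows at (324,268), centred between the jaws. I'll correct by +4 mm in y and +1.7 mm in x, go down and grip.

Request:
servo_tool --pt "0.004 0.0017 0.02 0 0 0" --pt "0 0 0.02 0 0 0" --pt "0 0 0.01 0 0 0" --pt "0 0 0 0 0 0" --pt "0 0 0 0 0 0" --pt "0 0 0 0 0 0"

```text
time_s: 3.17
ee_pos: [0.5481, -0.1881, 0.0571]
orientation: [0.001, 0.708, 0.707, 0.001]
wrist_force: [-0.1, -1.2, 0.2]
grip_width: 0.998
```

Request:
servo_tool --pt "0 0 0 0 0 0" --pt "0 0 0 0 0 0" --pt "0 0 0 0 0 0" --pt "0 0 0 0 0 0" --pt "0 0 0 0 0 0" --pt "0 0 0 0 0 0" --pt "0 0 0 0 0 0" --pt "0 0 0 0 0 0" --hand 0

```text
time_s: 3.83
ee_pos: [0.5471, -0.1876, 0.0556]
orientation: [0.0, 0.708, 0.707, -0.0]
wrist_force: [-2.3, 0.3, 4.5]
grip_width: 0.233
```

Request:
servo_tool --pt "0 0 -0.005 0 0 0" --pt "0 0 -0.01 0 0 0" --pt "0 0 -0.01 0 0 0" --pt "0 0 -0.01 0 0 0" --pt "0 0 -0.005 0 0 0" --pt "0 0 0 0 0 0" --pt "0 0 0 0 0 0"

```text
time_s: 4.42
ee_pos: [0.5475, -0.1877, 0.0959]
orientation: [0.001, 0.708, 0.707, 0.0]
wrist_force: [1.0, 0.3, -2.4]
grip_width: 0.233
```

```bash
cat > look.py <<'E'
from fit import *
import sys
def look(n,f,zs):
    o=ctrl.get_obs();print(o['ee_pos'].round(4),o['wrist_force'].round(1),o['grip_width'])
    snap(n,f); C,im,d=cloud(f); r,g,b=[im[...,i].astype(int) for i in range(3)]
    m=(g>r+40)&(g>b+40)&(d>0); P=C[m]
    print('green z',np.percentile(P[:,2],[2,25,50,75,98]).round(4))
    # plate: histogram mode
    zm=np.median(P[:,2]); Q=P[abs(P[:,2]-zm)<.006]
    A=np.c_[Q[:,:2]-Q[:,:2].mean(0),np.ones(len(Q))]; s=np.linalg.lstsq(A,Q[:,2],rcond=None)[0]
    print('plate z',zm,'centre',(Q[:,:2].max(0)+Q[:,:2].min(0))/2,np.ptp(Q[:,:2],axis=0),'slope',s[:2])
    Q=P[(P[:,2]>zm+.014)]
    if len(Q): print('collar z',np.median(Q[:,2]),(Q[:,:2].max(0)+Q[:,:2].min(0))/2,np.ptp(Q[:,:2],axis=0))
    return C,im,d
E
python3 - <<'E'
from look import *
look('wrist','w3',0); look('scene','s3',0)
E
```

```text
[ 0.5475 -0.1877  0.0959] [ 1.   0.3 -2.4] 0.23336091960399677
green z [0.0571 0.0581 0.0585 0.059  0.0787]
plate z 0.05852230810339662 centre [ 0.54841914 -0.18943043] [0.1079186  0.10738392] slope [-0.00248362 -0.00113296]
collar z 0.07811714551362203 [ 0.54858412 -0.18200275] [0.05228725 0.03766752]
[ 0.5471 -0.1876  0.0953] [-0.6 -0.3 -2.6] 0.2338802746380695
green z [0.0451 0.0563 0.0573 0.0584 0.0774]
plate z 0.05732530080770426 centre [ 0.54685357 -0.18852459] [0.10704433 0.10744009] slope [ 0.00469602 -0.01479943]
collar z 0.07630199092263773 [ 0.54628708 -0.18636461] [0.04972882 0.04647955]
```

View pics/w3.png

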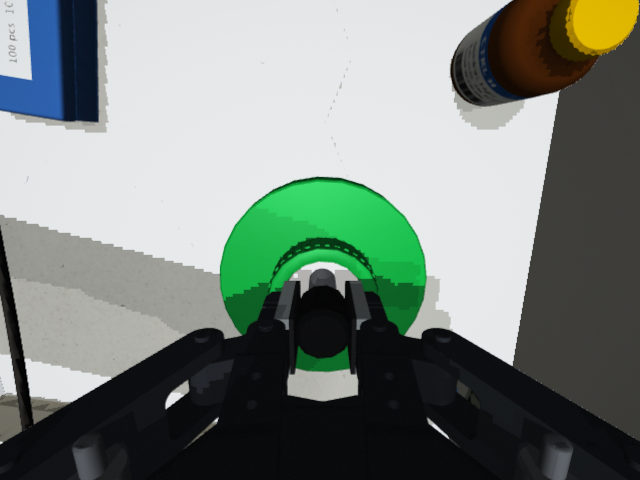

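View pics/s3.png

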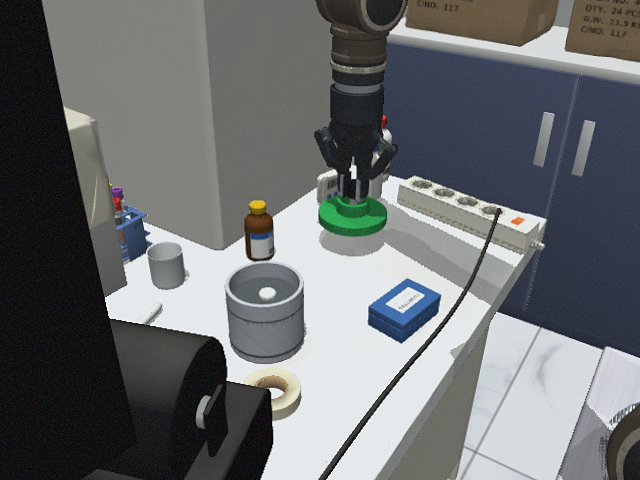

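The wrist view shows the knob held at (323,335) with the green plate level around it, and the scene view shows both lids lifted together at (352,213). I'll raise them and move to a spot where the wrist camera sees the pot.

Request:
servo_tool --pt "0 0 -0.02 0 0 0" --pt "0 0 -0.035 0 0 0" --pt "0 0 -0.035 0 0 0" --pt "0.015 0 -0.03 0 0 0" --pt "0.03 -0.008 -0.005 0 0 0" --pt "0.035 -0.008 0 0 0 0" --pt "0.035 -0.008 0 0 0 0" --pt "0.025 -0.008 0 0 0 0" --pt "0 0 0 0 0 0" --pt "0 0 0 0 0 0"

```text
time_s: 5.35
ee_pos: [0.5147, -0.0464, 0.22]
orientation: [-0.0, 0.707, 0.708, -0.0]
wrist_force: [0.0, -0.7, -2.5]
grip_width: 0.232
```

Run:
```python
from look import *
C,im,d=look('wrist','w4',0)
np.set_printoptions(precision=4,suppress=True)
sel=(d>0)&(abs(C[...,2]-.09)<.006)&(np.hypot(C[...,0]-.515,C[...,1]-.0745)<.055)
R=C[sel]; R=R[abs(R[:,2]-np.median(R[:,2]))<.003]
rr=np.hypot(R[:,0]-.515,R[:,1]-.0745); R=R[rr>.038]
print(len(R),circ(R),np.median(R[:,2]),R.min(0),R.max(0), (R.min(0)+R.max(0))/2)
```

```text
[ 0.5147 -0.0464  0.22  ] [ 0.  -0.7 -2.5] 0.23238372442525806
green z [0.1812 0.1822 0.1827 0.1833 0.203 ]
plate z 0.182700722158673 centre [ 0.51387558 -0.04503614] [0.10706506 0.10729679] slope [-0.00480085 -0.00134517]
collar z 0.2023022860644685 [ 0.51422792 -0.03910994] [0.05279676 0.04096774]
2752 [0.5162 0.0731 0.0439] 0.08987189292001485 [0.4696 0.0271 0.0868] [0.563  0.1123 0.0925] [0.5163 0.0697 0.0897]
```

View pics/w4.png

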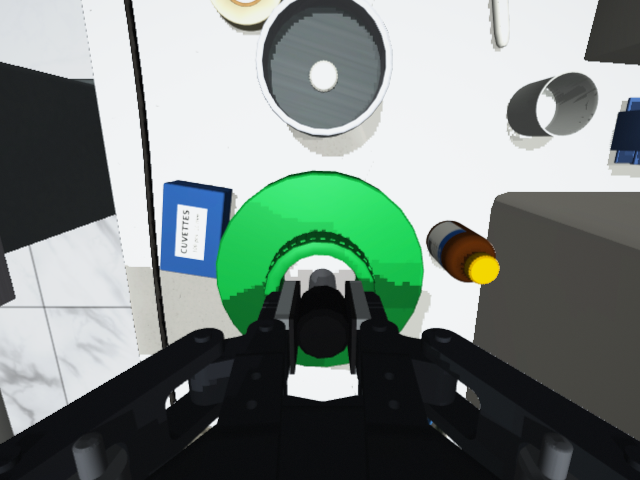

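The pot rim is at (323,65), slightly cut off at the top of the picture. I'll move 30 mm closer and remeasure the pot and the held knob.

Request:
servo_tool --pt "0.015 0 0 0 0 0" --pt "0.015 0 0 0 0 0" --pt "0 0 0 0 0 0" --pt "0 0 0 0 0 0" --pt "0 0 0 0 0 0" --pt "0 0 0 0 0 0"

```text
time_s: 5.9
ee_pos: [0.5154, -0.0185, 0.2201]
orientation: [-0.0, 0.708, 0.706, -0.0]
wrist_force: [0.5, 0.7, -2.3]
grip_width: 0.233
```

Run:
```python
from look import *
np.set_printoptions(precision=4,suppress=True)
C,im,d=look('wrist','w5',0); o=ctrl.get_obs(); t5=o['ee_pos']
for f,c0 in [('w4',(.5147,-.0464,.22)),('w5',t5)]:
    C,im,d=cloud(f)
    sel=(d>0)&(abs(C[...,2]-.09)<.005)&(np.hypot(C[...,0]-.516,C[...,1]-.0738)<.055)
    R=C[sel]; rr=np.hypot(R[:,0]-.516,R[:,1]-.0738); R=R[rr>.039]
    print(f,len(R),circ(R),np.median(R[:,2]),R.min(0),R.max(0))
    gray=im.sum(2)
    sel=(d>0)&(abs(C[...,2]-c0[2]-.0125)<.003)&(np.hypot(C[...,0]-c0[0],C[...,1]-c0[1])<.0135)&(np.abs(C[...,0]-c0[0])<.012)
    K=C[sel]; print('knobtop',len(K),np.median(K,axis=0)-c0,K.min(0)-c0,K.max(0)-c0)
    # ring center of green rim by outer edge
    r,g,b=[im[...,i].astype(int) for i in range(3)]
    P=C[(g>r+40)&(g>b+40)&(d>0)]; P=P[abs(P[:,2]-np.median(P[:,2]))<.003]
    q=np.arctan2(P[:,1]-c0[1],P[:,0]-c0[0]); rad=np.hypot(P[:,0]-c0[0],P[:,1]-c0[1]); B=[]
    for a in np.arange(-3.1,3.1,.05):
        i=np.where(abs(q-a)<.025)[0]
        if len(i)>20:
            j=i[rad[i].argmax()]
            if rad[j]>.048:B.append(P[j])
    B=np.array(B); print('cover',len(B),circ(B)-np.r_[c0[:2],0])
```

```text
[ 0.5154 -0.0185  0.2201] [ 0.5  0.7 -2.3] 0.23270146614598947
green z [0.1812 0.1823 0.1827 0.1833 0.203 ]
plate z 0.18274986998813142 centre [ 0.5148 -0.0171] [0.1069 0.1072] slope [-0.0045 -0.0012]
collar z 0.20232385022133725 [ 0.5149 -0.0111] [0.0528 0.0404]
w4 2903 [0.5162 0.0729 0.0438] 0.08981073809582807 [0.4696 0.0271 0.085 ] [0.563  0.113  0.0925]
knobtop 2282 [ 0.0007 -0.0003  0.0124] [-0.0092 -0.0132  0.0095] [0.0109 0.0094 0.0155]
cover 98 [-0.0007  0.0017  0.0534]
w5 3176 [0.5162 0.0735 0.0438] 0.08981874091868175 [0.4695 0.0286 0.085 ] [0.5628 0.1202 0.0927]
knobtop 2273 [ 0.0007 -0.0004  0.0123] [-0.0093 -0.0129  0.0095] [0.0109 0.01   0.0155]
cover 98 [-0.0007  0.0016  0.0533]
```

View pics/w5.png

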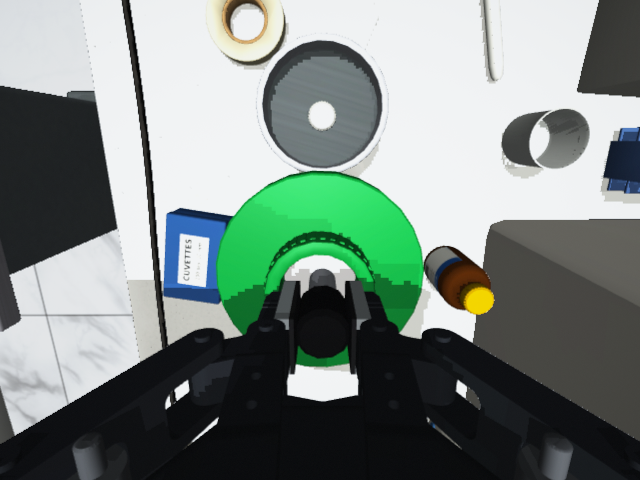

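The pot centre is about (0.5162, 0.074) with the rim at z = 0.090. In the picture the pot is at (321,103) and the dropper at (322,115). I'll move over the pot and descend to just above the rim.

Request:
servo_tool --pt "0.01 0.0004 0 0 0 0" --pt "0.02 0.0004 0 0 0 0" --pt "0.025 0 0 0 0 0" --pt "0.02 0 0 0 0 0" --pt "0.0127 0 0 0 0 0" --pt "0.005 0 0.01 0 0 0" --pt "0 0 0.02 0 0 0" --pt "0 0 0.02 0 0 0" --pt "0 0 0.01 0 0 0" --pt "0 0 0 0 0 0"

```text
time_s: 6.78
ee_pos: [0.5145, 0.0745, 0.1573]
orientation: [-0.001, 0.708, 0.707, -0.002]
wrist_force: [0.4, -0.6, -2.5]
grip_width: 0.234
```

Request:
servo_tool --pt "0 0 0 0 0 0" --pt "0 0 0 0 0 0"

```text
time_s: 6.95
ee_pos: [0.5167, 0.0749, 0.1611]
orientation: [0.0, 0.708, 0.707, 0.0]
wrist_force: [-0.2, 0.3, -1.9]
grip_width: 0.234
```

Run:
```python
from look import *
look('scene','s6',0);look('wrist','w6',0)
```

```text
[0.5167 0.0749 0.1611] [-0.2  0.3 -1.9] 0.23430430673946526
green z [0.1108 0.1224 0.1232 0.1241 0.1434]
plate z 0.12322901649553664 centre [0.51514542 0.07616537] [0.10778603 0.10801052] slope [ 0.00527746 -0.01143798]
collar z 0.14261721779242525 [0.5152256  0.07697757] [0.05268476 0.0506725 ]
[0.5169 0.0749 0.1615] [-0.6 -0.7 -2.1] 0.2342958393116866
green z [0.1227 0.1237 0.1241 0.1247 0.1444]
plate z 0.12413497809806757 centre [0.51627803 0.07684677] [0.10687639 0.10705725] slope [-0.00214604 -0.00114069]
collar z 0.14376767395098977 [0.5164222  0.08290393] [0.05263161 0.04010588]
```

View pics/s6.png

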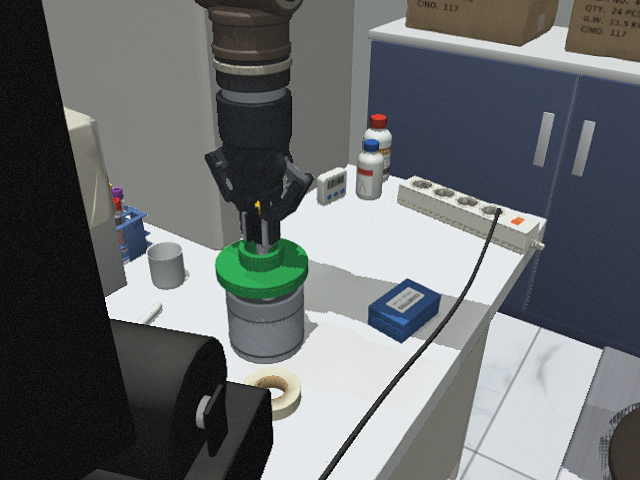

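The scene view shows the pair hovering level over the pot at (262,268), about 1.5 mm too far in y. I'll correct that while lowering slowly.

Request:
servo_tool --pt "-0.0015 -0.0004 0.005 0 0 0" --pt "0 0 0.005 0 0 0" --pt "0 0 0.004 0 0 0" --pt "0 0 0.003 0 0 0" --pt "0 0 0 0 0 0" --pt "0 0 0 0 0 0"

```text
time_s: 7.55
ee_pos: [0.5156, 0.0736, 0.143]
orientation: [-0.0, 0.708, 0.707, -0.0]
wrist_force: [0.3, -0.2, -1.6]
grip_width: 0.23
```

Request:
servo_tool --pt "0 0 0.002 0 0 0" --pt "0 0 0.002 0 0 0" --pt "0 0 0.001 0 0 0" --pt "0 0 0.001 0 0 0" --pt "0 0 0 0 0 0" --pt "0 0 0 0 0 0"

```text
time_s: 8.05
ee_pos: [0.5158, 0.0736, 0.1376]
orientation: [0.0, 0.708, 0.707, 0.0]
wrist_force: [-2.0, 0.1, 1.9]
grip_width: 0.233
```

Run:
```python
from look import *
look('scene','s7',0);look('wrist','w7',0)
```

```text
[0.5158 0.0736 0.1376] [-2.   0.1  1.9] 0.23272363413049704
green z [0.087  0.0989 0.0998 0.1008 0.1198]
plate z 0.09978571743004266 centre [0.51332378 0.07488964] [0.10785049 0.10720605] slope [ 0.00564091 -0.00566032]
collar z 0.11896335342384409 [0.5138882  0.07648774] [0.05215407 0.04969104]
[0.5158 0.0736 0.1376] [-1.8  0.3  2.2] 0.23753163375732336
green z [0.0988 0.0998 0.1003 0.1008 0.1206]
plate z 0.10029374778289216 centre [0.51511411 0.07572478] [0.10743889 0.10663598] slope [-0.00257909 -0.00098203]
collar z 0.11995555904266789 [0.51525798 0.08151865] [0.05260394 0.04035535]
```

The plate top is at 0.100, so the lid is home, and the upward contact force is light. I'll release.

Request:
servo_tool --pt "0 0 0 0 0 0" --pt "0 0 0 0 0 0" --pt "0 0 0 0 0 0" --pt "0 0 0 0 0 0" --pt "0 0 0 0 0 0" --pt "0 0 0 0 0 0" --pt "0 0 0 0 0 0" --pt "0 0 0 0 0 0" --pt "0 0 0 0 0 0" --hand 1

```text
time_s: 8.9
ee_pos: [0.5158, 0.0736, 0.1373]
orientation: [-0.0, 0.708, 0.707, 0.0]
wrist_force: [-0.3, 0.0, 0.6]
grip_width: 0.993
```

Run:
```python
from look import *
look('scene','s8',0);C,im,d=look('wrist','w8',0)
K=C[(abs(C[...,2]-.150)<.003)&(np.hypot(C[...,0]-.5158,C[...,1]-.0745)<.02)]
print('knob',len(K),np.median(K,axis=0), np.percentile(K,[1,99],axis=0))
```

```text
[0.5158 0.0736 0.1373] [-0.3  0.   0.6] 0.9926288888318312
green z [0.0867 0.0989 0.0997 0.1008 0.1199]
plate z 0.09967704819314172 centre [0.5133577  0.07500183] [0.10727606 0.1073555 ] slope [ 0.00959547 -0.00573786]
collar z 0.11901617848307122 [0.5133618  0.07512128] [0.05259651 0.05170915]
[0.5158 0.0736 0.1373] [ 0.2 -0.2  1.1] 1.0000031405792242
green z [0.0988 0.0998 0.1002 0.1008 0.1206]
plate z 0.100233316961818 centre [0.51498472 0.07558983] [0.10687664 0.10689436] slope [ 0.00024114 -0.00084172]
collar z 0.11990234179449313 [0.51520667 0.07754549] [0.05263718 0.04849132]
knob 2234 [0.51642102 0.07329554 0.14985862] [[0.50644145 0.06250723 0.14725121]
 [0.52637497 0.08223882 0.15126573]]
```

View pics/w8.png

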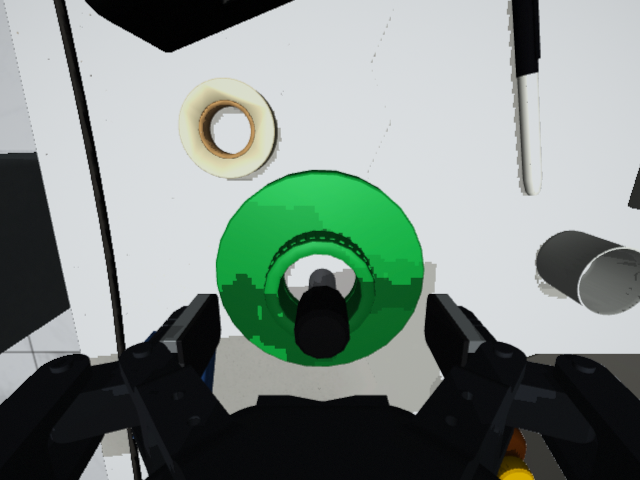

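View pics/s8.png

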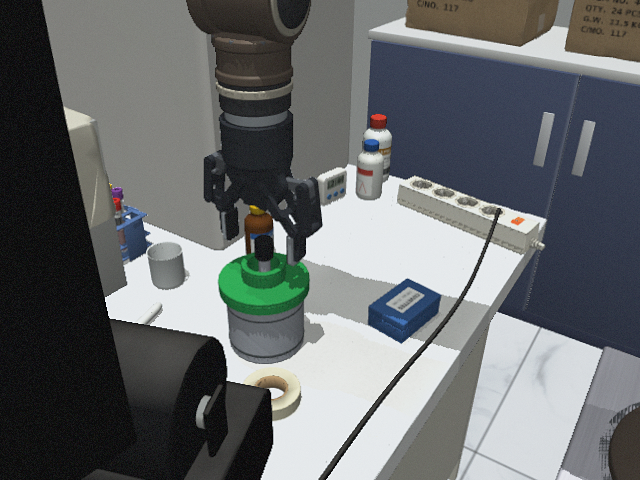

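The released pair sits home on the pot, with the knob at (323,325) in the wrist view. The lid axis is about (0.5163, 0.0735) and the cover about (0.515, 0.0755). I'll align to the collar and go down to TCP z of about 0.1145, which keeps the tips above the plate.

Request:
servo_tool --pt "0.0015 -0.0005 0.005 0 0 0" --pt "0 0 0.008 0 0 0" --pt "0 0 0.007 0 0 0" --pt "0 0 0.003 0 0 0" --pt "0 0 0 0 0 0" --pt "0 0 0 0 0 0" --pt "0 0 0 0 0 0"

```text
time_s: 9.58
ee_pos: [0.5154, 0.0751, 0.1144]
orientation: [0.0, 0.708, 0.707, 0.0]
wrist_force: [0.0, 0.7, 1.5]
grip_width: 1.001
```

Request:
servo_tool --pt "0 0 0 0 0 0" --pt "0 0 0 0 0 0" --pt "0 0 0 0 0 0" --pt "0 0 0 0 0 0" --pt "0 0 0 0 0 0" --pt "0 0 0 0 0 0" --pt "0 0 0 0 0 0" --hand 0

```text
time_s: 10.17
ee_pos: [0.5157, 0.0752, 0.1153]
orientation: [0.0, 0.708, 0.707, 0.001]
wrist_force: [-1.3, -0.3, 5.8]
grip_width: 0.587
```

Run:
```python
from look import *
look('scene','s9',0);C,im,d=look('wrist','w9',0)
K=C[(abs(C[...,2]-.150)<.003)&(np.hypot(C[...,0]-.5158,C[...,1]-.0745)<.02)]
print('knob',len(K),np.median(K,axis=0), np.percentile(K,[1,99],axis=0))
```

```text
[0.5157 0.0752 0.1153] [-1.3 -0.3  5.8] 0.5866982201248169
green z [0.0866 0.0987 0.0997 0.1007 0.1197]
plate z 0.09965661487679967 centre [0.51449027 0.07646588] [0.10695383 0.10565287] slope [ 0.00957585 -0.00721506]
collar z 0.11892854409749759 [0.51546819 0.08294034] [0.049845   0.03649897]
[0.5157 0.0752 0.1153] [-0.5  0.7  5.4] 0.5889201896608225
green z [0.0988 0.0998 0.1003 0.1009 0.1206]
plate z 0.10025161762565027 centre [0.51617856 0.0766447 ] [0.10658008 0.10487369] slope [ 0.00035695 -0.00144849]
collar z 0.11988549625895445 [0.52302102 0.0780335 ] [0.06413082 0.04763775]
knob 2997 [0.51622978 0.07381427 0.14984837] [[0.50629959 0.06391951 0.14724429]
 [0.52633573 0.08231617 0.15125245]]
```

View pics/w9.png

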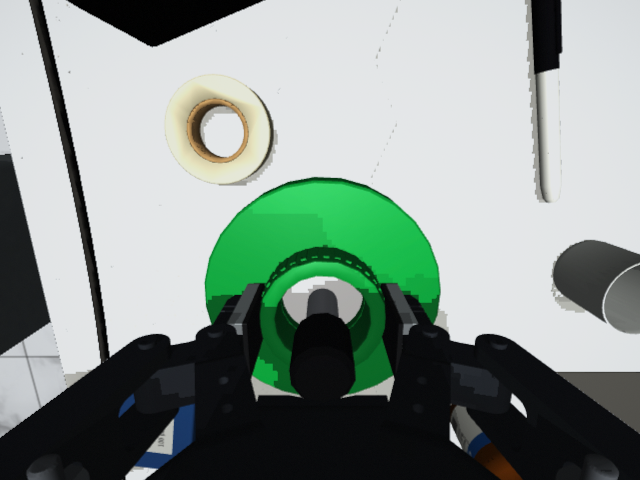

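View pics/s9.png

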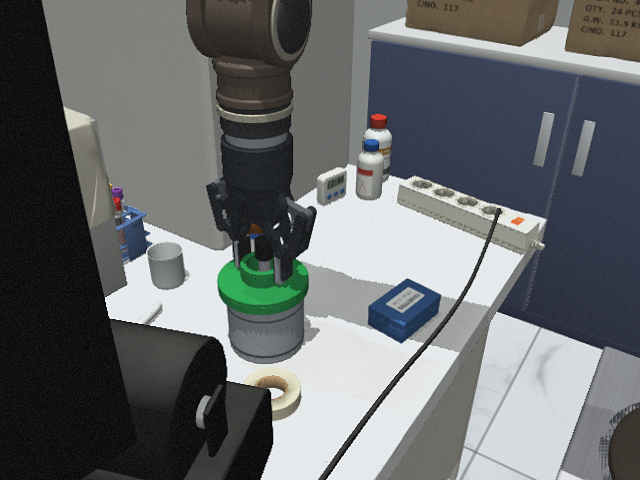

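The pads hold the collar on both sides, at (262,325) and (388,325), with the knob free at (323,355). I'll lift straight up, slowly at first.

Request:
servo_tool --pt "0 0 -0.001 0 0 0" --pt "0 0 -0.002 0 0 0" --pt "0 0 -0.003 0 0 0" --pt "0 0 -0.005 0 0 0" --pt "0 0 -0.005 0 0 0" --pt "0 0 0 0 0 0" --pt "0 0 0 0 0 0"

```text
time_s: 10.85
ee_pos: [0.5156, 0.0752, 0.1308]
orientation: [0.0, 0.708, 0.707, 0.0]
wrist_force: [0.6, 0.3, -0.6]
grip_width: 0.588
```

Run:
```python
from look import *
look('scene','s10',0);C,im,d=look('wrist','w10',0)
K=C[(abs(C[...,2]-.150)<.003)&(np.hypot(C[...,0]-.5158,C[...,1]-.0745)<.02)]
print('knob',len(K),np.median(K,axis=0), np.percentile(K,[1,99],axis=0))
```

```text
[0.5156 0.0752 0.1308] [ 0.6  0.3 -0.6] 0.587505666200898
green z [0.1025 0.1142 0.115  0.1159 0.1353]
plate z 0.11501406249557944 centre [0.51457039 0.07563581] [0.10616063 0.10751019] slope [ 0.00908944 -0.01447202]
collar z 0.1343538564422453 [0.51527317 0.08235887] [0.04946223 0.03782287]
[0.5154 0.0751 0.1304] [0.3 0.  0.2] 0.5866490826156191
green z [0.1139 0.1149 0.1154 0.1161 0.1358]
plate z 0.1153998314247289 centre [0.51586082 0.07574275] [0.10681879 0.10668541] slope [ 0.000264   -0.00104917]
collar z 0.13503127155879543 [0.52268725 0.07565254] [0.06348742 0.05225782]
knob 2417 [0.51641038 0.07337808 0.14985489] [[0.5062512  0.0627135  0.14732586]
 [0.5262802  0.08229691 0.15133947]]
```

View pics/s10.png

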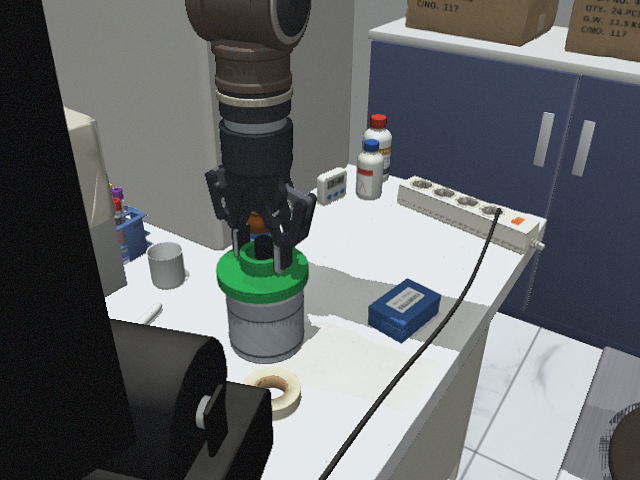

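The cover has risen 15 mm and the knob is still at z = 0.150, so it is coming off alone. In the scene view it sits at (262,270). I'll lift the rest of the way.

Request:
servo_tool --pt "0 0 -0.006 0 0 0" --pt "0 0 -0.012 0 0 0" --pt "0 0 -0.016 0 0 0" --pt "0 0 -0.018 0 0 0" --pt "0 0 -0.018 0 0 0" --pt "0 0 -0.018 0 0 0" --pt "0 0 -0.014 0 0 0" --pt "0 0 -0.008 0 0 0" --pt "0 0 0 0 0 0" --pt "0 0 0 0 0 0"

```text
time_s: 11.78
ee_pos: [0.5154, 0.0751, 0.2402]
orientation: [0.0, 0.708, 0.707, 0.0]
wrist_force: [-0.4, 0.3, -0.8]
grip_width: 0.585
```

Request:
servo_tool --pt "0 0 0 0 0 0" --pt "0 0 0 0 0 0" --pt "0 0 0 0 0 0" --pt "0 0 0 0 0 0"

```text
time_s: 12.12
ee_pos: [0.515, 0.0751, 0.2396]
orientation: [-0.0, 0.708, 0.707, -0.001]
wrist_force: [0.6, -0.3, -0.8]
grip_width: 0.589
```

Run:
```python
from look import *
look('wrist','w11',0);C,im,d=look('scene','s11',0)
print(ctrl.get_obs()['qvel'].round(4))
K=C[(C[...,2]>.142)&(C[...,2]<.155)&(np.hypot(C[...,0]-.5145,C[...,1]-.0745)<.025)]
print('knob',len(K),np.median(K,axis=0))
F=C[(C[...,2]>.088)&(C[...,2]<.1)&(np.hypot(C[...,0]-.5145,C[...,1]-.0745)<.06)]
print('flange z',np.median(F[:,2]),circ(F[np.hypot(F[:,0]-.5145,F[:,1]-.0745)>.04]))
```

```text
[0.515  0.0751 0.2396] [ 0.6 -0.3 -0.8] 0.5890947128414006
green z [0.2231 0.2241 0.2246 0.2253 0.245 ]
plate z 0.22455195290180036 centre [0.51540359 0.07561871] [0.10684497 0.10668468] slope [-0.0016096  -0.00135661]
collar z 0.24416820822648758 [0.52260001 0.07564018] [0.06390787 0.05232366]
[0.5151 0.0751 0.2398] [ 0.2  1.2 -0.5] 0.5882122260770539
green z [0.211  0.2233 0.2241 0.2249 0.2443]
plate z 0.2241252723958751 centre [0.51446755 0.07541975] [0.10778341 0.10748322] slope [ 0.01478688 -0.02062365]
collar z 0.24346432774580973 [0.51448899 0.07656805] [0.04913246 0.04999132]
[ 0.0004 -0.0025  0.0045  0.0017  0.001  -0.0003]
knob 233 [0.51237215 0.07469529 0.14869266]
flange z 0.0944819338511945 [0.51442245 0.07335546 0.04395345]
```

View pics/s11.png

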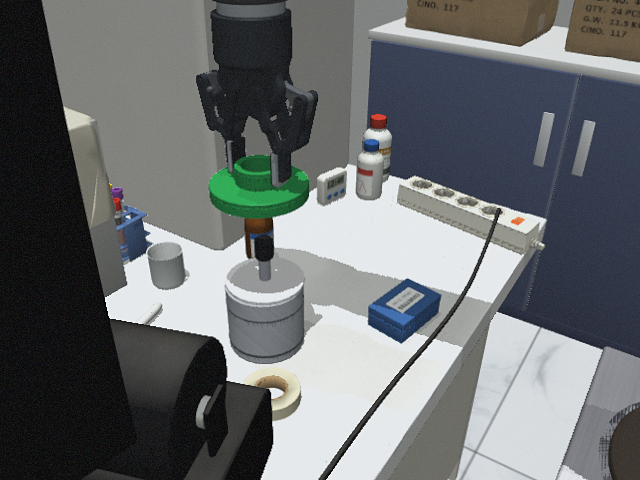

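The scene view shows the cover held level at (259,188) and the inner lid seated on the pot at (265,280), with the bystanders unmoved. I'll hand it in.

```bash
python3 -c "
from h import *
print(ctrl.finish_job())"
```

```text
the job is handed in; nothing more can be done
None
```

I carried the nested lids to the pot by the knob, lowered them home and let go. Then I gripped the collar, lifted the green cover straight off alone and handed the job in while holding it. The arm's clock read about 12 s, well under the 56 s limit.

What the last checks showed:
- **Inner lid:** its flange is at z ≈ 0.0945 m, where fully home is 0.095 m. The pot and lid centres agree to about 1 mm. The knob stayed at z ≈ 0.150 m through the first 15 mm of the lift. The last scene view put it at 0.149 m and about 2 mm off the centre in x, which is within that camera's error.
- **Cover:** it is held level, with a slope of about 0.1° in the wrist view. The scene camera's noisier fit read 1–1.5°. The lower edge is about 118 mm above the rim, and the grip opening held steady at 0.59.
- **Bystanders:** the beaker, bottle and box look unmoved in the last scene picture, but I did not re-measure their positions.
- **Dropper:** it is out of sight under the lid. I last saw it standing upright in the pot before the lid went on.
- **Camera disagreement:** the cameras disagreed by about 1–2 mm in x, within the stated calibration error. No check failed.

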